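# Find the stamped sample crate and push it to the dispatch line

## Task

Tip each of the two white sample crates over towards the robot so that it lies on its side with its underside facing away from the robot: first the left one (as seen from the robot), then the right one. Exactly one crate has a red round stamp underneath; push that one, still lying on its side, away from the robot until its stamped underside is over the yellow dispatch tape, and leave the other lying where it fell. Only push with the fingers, never lift or carry a crate, and leave the bottles and the jar alone.

Things in the scene. Friction and masses are not known exactly. Their poses are not given: they have to be found in the camera images.
- crate_a: one of two identical-looking empty open-topped white sample crates with teal bands, left or right; standing, 80 mm along own x, 120 mm along own y, 120 mm tall, walls 4 mm, about 0.3 kg, loose. Origin: centre of underside; own z points out of the mouth (up), own x roughly away from the robot. On its side: own x up, 80 mm high, mouth to the robot, origin 40 mm above the bench
- crate_b: the other crate, same size and frame, on the other side. Either crate, pushed towards the robot near the rim of its far wall, tips about its lower edge nearest the robot with little sliding, and past about 45 degrees falls by itself onto its side. Lying, it slides readily when pushed at the rim of its mouth
- stamp (a point): centre of the flat red round stamp, 52 mm in diameter, in the middle of the underside of one of the crates (either the left or the right one); hidden from view until that crate is tipped
- dispatch_line: the dispatch line, a strip of yellow tape flat on the bench beyond the crates, 50 mm wide along its own x and 600 mm long along its own y; origin at its middle, at bench height. Its own x points away from the robot. Nothing can catch on it
- clear_bottle: bystander: clear glass bottle with a blue cap, 64 mm in diameter, 150 mm tall, standing loose on the bench off to one side; origin: centre of its underside
- amber_bottle: bystander: amber glass bottle with a blue cap, 60 mm in diameter, 140 mm tall, standing loose on the bench off to one side; origin: centre of its underside
- vial_jar: bystander: clear jar with a white cap, 52 mm in diameter, 70 mm tall, standing loose on the bench off to one side; origin: centre of its underside
Things that resemble listed ones, but are neither listed nor needed, are in the scene too. Leave any black, blue or pink look-alike of the crate_b alone.

How it is judged (in metres and radians):
On the way, in this order (a step that is already met when the one before it is completed fails the run):
1. the left crate lies on its side, tipped towards the robot, while the right one still stands (((world y of crate_a above 0 m and (angle between crate_a's own x axis and vertical below 0.2 rad and height (world z) of crate_a below 0.05 m) and angle between crate_b's own z axis and vertical below 0.25 rad) or (not (world y of crate_a above 0 m) and (angle between crate_b's own x axis and vertical below 0.2 rad and height (world z) of crate_b below 0.05 m) and angle between crate_a's own z axis and vertical below 0.25 rad))), for 0.2 s.
2. the right crate lies on its side too, tipped towards the robot (angle between each of crate_a, crate_b's own x axis and vertical below 0.2 rad and height (world z) of each of crate_a, crate_b below 0.05 m), for 0.2 s.
3. the stamped crate, still on its side, has its underside over the dispatch tape (angle between crate_a's own x axis and vertical below 0.2 rad and height (world z) of crate_a below 0.05 m and x of crate_a in the frame of dispatch_line between -0.028 and 0.028 m and y of crate_a in the frame of dispatch_line between -0.31 and 0.31 m), for 0.2 s.
At the end, for the whole second after the job is handed in: Both crates at rest on their sides, tipped towards the robot (own x within 0.2 rad of up). Centre of the stamped underside within 28 mm of the tape's middle line (310 mm along it); the other crate's origin within 130 mm of its start (tipping alone shifts it about 60 mm) (all of step 3 and angle between crate_b's own x axis and vertical below 0.2 rad and height (world z) of crate_b below 0.05 m and distance of crate_b from where it was at the start of the episode below 0.13 m and linear speed of each of crate_a, crate_b below 0.02 m/s); the robot touches nothing.
It fails at once if a crate is lifted off the bench (tipping raises its underside's centre to 40 mm; over 65 mm is lifted) (height (world z) of any of crate_a, crate_b above 0.065 m).
It fails at once if the unstamped crate is pushed away (over 170 mm from its start) (distance of crate_b from where it was at the start of the episode above 0.17 m).
It fails at once if a bottle or the jar is moved by more than 25 mm (distance of any of clear_bottle, amber_bottle, vial_jar from where it was at the start of the episode above 0.025 m).
It fails at once if a bottle or the jar is tipped (angle between any of clear_bottle, amber_bottle, vial_jar's own z axis and vertical above 0.3 rad).
It also fails if it takes over 72 s, if anything falls off the work surface, if the arm or the gripper's body presses on something with over 40 N, if the wrist force passes 120 N, or if a joint passes its speed limit or range.

## Robot

A 6-joint arm with a two-finger parallel gripper is mounted at the origin on the work surface. World frame = base frame: x ahead of the robot, y to its left, z up, the work surface at z = 0. Lengths are in mm, angles in rad, forces in N, time in s.
With the tool pointing down it reaches from about 350 to 875 mm from the base axis. Payload 15.5 kg.
Tool frame: the origin (TCP) lies on the centre line of the jaws, within the pads' length; the fingertips stand 14 mm ahead of it and the grasp point (between the pads) lies 5 mm behind it; z points along the fingers, y is the line along which they close (so a half turn about z gives the same grasp; the last joint's range is limited). The gripper opens to 85 mm and grips with 20 to 120 N. Pads are 22 mm wide; open, the fingers measure 114 mm over their backs; the gripper's body (76 mm by 85 mm) begins 54 mm behind the grasp point. The pads swing forward as they close: fully open they stand 13 mm farther back than shut.
Start: joints at [1.216, 0.494, 1.345, -0, 1.302, -0.096], TCP at [160.55, 604.029, 245.277] pointing down, gripper open.
Joint ranges: [-2.91, 2.91], [-0.82, 2.16], [0.22, 2.67], [-1.22, 4.37], [0.12, 2.79], [-3.08, 3.08]. Speed limits (rad/s): [1.89, 1.89, 2.57, 3.01, 3.01, 3.01].

## Interface

Orientations are given as a rotation vector (axis times angle).
In Python, from plant import manip gives the robot as it stands. The module is installed in compiled form; this text tells all that it offers.
- The arm moves only by the tool apply_moves, never from a script. Its argument "steps" is a list of rows, each an object with "xyz": the shift along the tool's x, y, z in units of 0.5 m (1.0 is 0.5 m), a list of three; "turn": the turn, a rotation vector about the tool's x, y, z in units of 90 degrees (1.0 is 90 degrees), a list of three. In form: [{"xyz": [tx, ty, tz], "turn": [ax, ay, az]}, ...]. A call has 1 to 20 rows; each row shifts and turns the commanded pose from where the row before left it, along the tool's axes as they then stand; what a row does not reach is not made up. A row lasts 1/12 s, in which the tool goes at most 41.7 mm and 7.16 degrees, less where a joint would pass 70% of its speed; a pose out of reach is approached as far as the arm can. A call with a number of a shift or a turn outside -1 to 1 is refused whole. A call with a gripper value outside its range is refused whole. "claw" is the opening, from 0 (shut) to 1 (fully open), set as the call begins (left out, the last holds). The fingers move at their own pace and stop on an object; "squeeze" is the grip in N (left out, the last holds). Time passes only in rows, so rows that do not move let the fingers close. It gives the time, the measured TCP pose, the force, the opening and the grip force at its end, in the units of the state.
- manip.sense(): the state, without advancing time (a new reading comes with each control period).
- manip.capture(name): name is "scene" or "top"; returns a dict with "img" (420x560x3 uint8, red, green, blue), "camera_matrix" (3x3 intrinsics, pixels), "position" and "orientation" of the camera in the world. Camera axes: x right, y down, z forward; pixel columns grow to the right and rows downward; lengths in mm; the calibration is good to about 2 mm. A picture is of the moment at which its call begins. There is no depth.
- manip.finish_job(): hands the job in; it is judged then, once.
Trained networks look in a picture, given as the dict that the camera call returned (one of the last four; its "shot" number tells which), for a name from the list of things; names that differ only in an ending like _2 or _b are one class to them, and where a whole thing is asked for, a point or a joint stands for the part that bears it (a point fixed in the world has none). Each returns a list of dicts, best first, with "confidence" (0 to 1); they miss things now and then, are a little off and sometimes report something else, mostly with a low value. They report only what shows in the picture. A call takes as long as a camera call. They do not tell look-alikes from the thing itself.
- manip.outline_of(name, picture): "region" (420x560 bool, what is visible of it) and "box" ([left, top, right, bottom] in pixels, round what is visible of it).
The state is a dict: "time_s": time; "q": joint angles; "joint_vel": joint speeds; "effort": joint torques, N m; "ee_pos": TCP position; "eef_rot": TCP orientation; "ft_force": force on the tool from outside, world axes, zero at the start; "wrist_torque": the same for the moment, N m; "grip_width": finger opening in mm; "grasp_force": force on a finger pad.
Only numpy, scipy, OpenCV 4.12 (cv2) and the standard library are available. Lean on these libraries where they do the work, as an engineer would, in place of code of your own. Each camera call takes 0.05 s, during which the arm holds its last target. There are 200 camera calls.

## Working session

There is one attempt and no reset: what is moved stays moved. The work goes in short steps, Python scripts to look and compute and a tool call to move; the robot and the scene stay as the last step left them, time stands still between calls to the robot, and variables do not carry over. Pictures are saved under pics/ and viewed, at most 10 in all, crops included, and the job is handed in when it is done.

Besides the shell and the picture viewer there is one more tool, called as name(argument=value, ...), one argument or row to a line, values as JSON. apply_moves: Moves the arm, as the interface text tells. Shifts and turns lie within -1 to 1; 1 stands for 0.5 m of shift or 90 degrees of turn. Its arguments: {"type":"object","properties":{"steps":{"type":"array"},"claw":{"type":"number"},"squeeze":{"type":"number"}},"required":["steps"]}

```bash
mkdir -p pics
cat > h.py <<'E'
import numpy as np, cv2
from scipy.spatial.transform import Rotation as R
from plant import manip
def rot(o):
    o=np.array(o,float)
    if o.shape==(3,3): return o
    return R.from_rotvec(o).as_matrix() if o.size==3 else R.from_quat(o).as_matrix()
def ray(p,u,v,z):
    K=np.array(p["camera_matrix"]);d=rot(p["orientation"])@np.linalg.inv(K)@[u,v,1];c=np.array(p["position"])
    return c+d*(z-c[2])/d[2]
def proj(p,X):
    c=rot(p["orientation"]).T@(np.array(X,float)-p["position"]);q=np.array(p["camera_matrix"])@c;return q[:2]/q[2]
def save(p,n): cv2.imwrite("pics/"+n,p["img"][:,:,::-1])
E
python3 - <<'E'
from h import *
s=manip.sense();print(s["ee_pos"],s["eef_rot"],s["time_s"])
print(rot(s["eef_rot"]).round(3))
ps=[]
for n in("scene","top"):
    p=manip.capture(n);save(p,n+"1.png");ps.append(p);print(n,p["position"],p["orientation"])
for p in ps:
    for n in("crate_a","dispatch_line","clear_bottle","amber_bottle","vial_jar"):
        for d in manip.outline_of(n,p)[:5]:
            b=d["box"];m=((b[0]+b[2])/2,(b[1]+b[3])/2);print(n,round(d["confidence"],2),np.round(b),ray(p,*m,0).round())
im=np.hstack([cv2.resize(x["img"],(800,600))[:,:,::-1] for x in ps])
E
```

```text
[160.42211527 603.68503413 244.67995276] [-4.06889622e-01 -3.11485611e+00  1.99745090e-03] 0.0
[[-0.966  0.257 -0.   ]
 [ 0.257  0.966 -0.001]
 [ 0.    -0.001 -1.   ]]
scene [1121.09098245 -587.81409187  918.49071176] [-2.29383152 -0.84077851  0.3310098 ]
top [ 429.51484244   -8.92411718 1327.09143245] [-2.11677416  2.17166865 -0.11970431]
crate_a 0.96 [190. 208. 263. 292.] [ 560. -135.    0.]
crate_a 0.76 [296. 144. 354. 219.] [598. 197.  -0.]
crate_a 0.74 [331. 217. 406. 294.] [823.  66.   0.]
crate_a 0.73 [393. 124. 450. 191.] [744. 443.   0.]
crate_a 0.62 [204. 121. 242. 188.] [316.  99.  -0.]
dispatch_line 0.98 [211. 181. 388. 350.] [717. -59.  -0.]
clear_bottle 0.16 [190. 208. 262. 293.] [ 559. -136.    0.]
amber_bottle 0.71 [364. 105. 384. 155.] [578. 460.   0.]
vial_jar 0.71 [318. 104. 332. 130.] [430. 417.  -0.]
crate_a 0.83 [244. 277. 296. 338.] [356.  57.   0.]
crate_a 0.82 [211. 184. 260. 222.] [644. 147.   0.]
crate_a 0.79 [248.  97. 304. 154.] [867.  29.   0.]
crate_a 0.69 [123. 129. 179. 186.] [783. 387.   0.]
crate_a 0.56 [189. 170. 405. 192.] [704. -26.   0.]
dispatch_line 0.71 [191. 172. 404. 191.] [702. -27.   0.]
clear_bottle 0.57 [422. 216. 456. 248.] [ 549. -413.    0.]
amber_bottle 0.6 [133. 197. 166. 225.] [630. 389.   0.]
vial_jar 0.61 [134. 262. 163. 290.] [449. 389.   0.]
```

View pics/scene1.png

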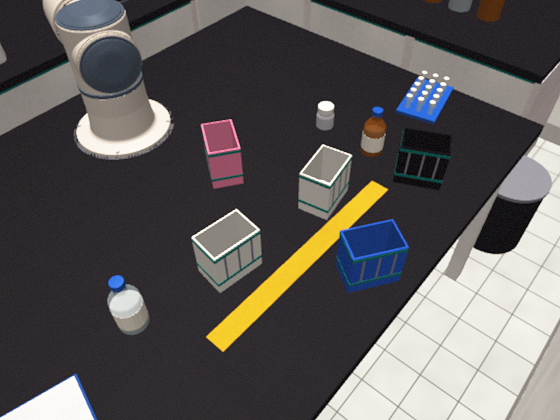

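View pics/top1.png

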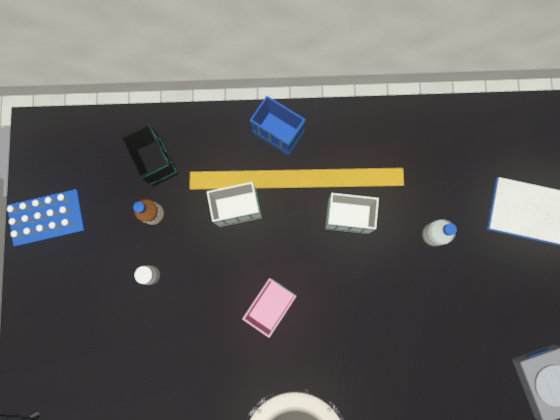

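The white crates are at scene (325,182) / top (235,205) for the left one and scene (228,250) / top (352,213) for the right one. The blue, black and pink ones are look-alikes. The tape runs along top row ~180. Next I'll fit the crate boxes to the outlines and check them in one crop.

```bash
cat >> h.py <<'E'
from scipy.optimize import minimize
def hullmask(p,x,y,th,lying=False):
    # x,y origin of underside ; th yaw of own x (lying: of -own z)
    if lying: B=[(-a,b,c) for a in(0,120) for b in(-60,60) for c in(0,80)]
    else: B=[(a,b,c) for a in(-40,40) for b in(-60,60) for c in(0,120)]
    M=R.from_euler('z',th).as_matrix()
    q=np.array([proj(p,M@b+[x,y,0]) for b in B])
    m=np.zeros(p["img"].shape[:2],np.uint8);cv2.fillConvexPoly(m,cv2.convexHull(np.round(q*16).astype(np.int32)),1,cv2.LINE_AA,4);return m>0,q
def region(p,near,name="crate_a"):
    best=None
    for d in manip.outline_of(name,p):
        b=d["box"];c=np.array([(b[0]+b[2])/2,(b[1]+b[3])/2]);e=np.linalg.norm(c-near)
        if best is None or e<best[0]: best=(e,d["region"])
    return best[1] if best and best[0]<15 else None
def fit(ps,regs,x0,lying=False):
    def f(v):
        s=0
        for p,r in zip(ps,regs):
            if r is None: continue
            m,_=hullmask(p,v[0]*10,v[1]*10,v[2]/10,lying);s+=1-(m&r).sum()/(m|r).sum()
        return s
    v0=np.array([x0[0]/10,x0[1]/10,x0[2]*10])
    for k in range(3):
        r=minimize(f,v0,method="Nelder-Mead",options=dict(initial_simplex=v0+np.vstack([np.zeros(3),np.diag([2,2,1.5])])));v0=r.x
    return v0[0]*10,v0[1]*10,v0[2]/10,r.fun
E
python3 - <<'E'
from h import *
s=manip.capture("scene");t=manip.capture("top");ps=[s,t]
for nm,a,b,x0 in(("L",(325,182),(235,203),(590,150,.1)),("R",(227,250),(352,213),(570,-150,0))):
    regs=[region(s,a),region(t,b)];print(nm,[r is not None for r in regs])
    v=fit(ps,regs,x0);print(np.round(v,3))
    for p in ps:
        _,q=hullmask(p,*v[:3])
        for k in q: cv2.circle(p["img"],tuple(int(z) for z in k.round()),1,(255,0,0),-1)
hsv=cv2.cvtColor(t["img"],cv2.COLOR_RGB2HSV);m=cv2.inRange(hsv,(15,150,120),(35,255,255))
ys,xs=np.nonzero(m);P=np.array([ray(t,u,v,0)[:2] for u,v in zip(xs,ys)],np.float32);print("tape",cv2.minAreaRect(P),len(P))
c=np.vstack([cv2.resize(t["img"][150:250,180:420],(720,300)),cv2.resize(s["img"][120:320,180:420],(360,300)).repeat(2,1)[:, :720]])
cv2.imwrite("pics/fit1.png",c[:,:,::-1])
E
```

```text
L [True, True]
[6.29725e+02 1.41509e+02 1.87000e-01 7.60000e-02]
R [True, True]
[ 5.97323e+02 -1.64194e+02 -1.19000e-01  9.00000e-02]
tape ((703.7026977539062, 47.581146240234375), (111.05815887451172, 744.7640991210938), 5.465929985046387) 3641
```

View pics/fit1.png

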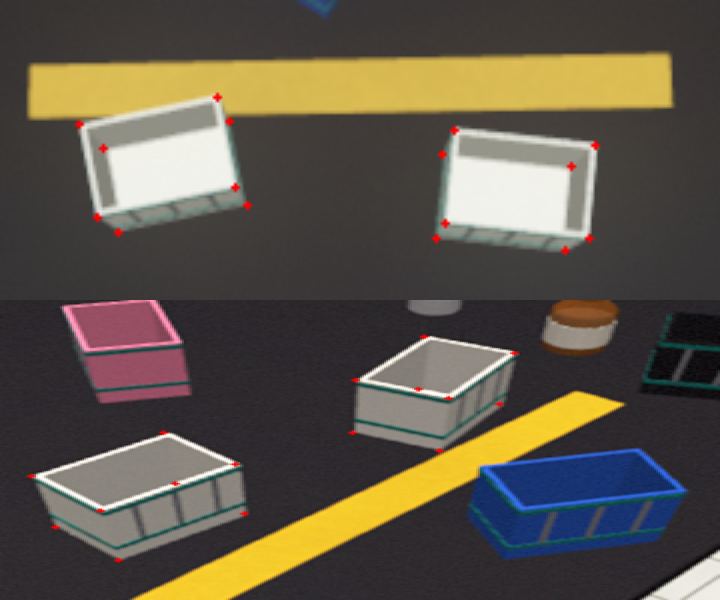

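The red dots sit on the corners of both white crates, so the fit holds: L at (630,142) with yaw 0.187, R at (597,-164) with yaw -0.119. I'll keep the gripper open so two fingers push, turn it to L's yaw and travel high to beyond L's far wall.

apply_moves(
  steps=[
    {"xyz": [0, 0, 0], "turn": [0, 0, -0.071]},
    {"xyz": [0, 0, 0], "turn": [0, 0, -0.071]},
    {"xyz": [0, 0, 0], "turn": [0, 0, -0.071]},
    {"xyz": [0, 0, 0], "turn": [0, 0, -0.071]},
    {"xyz": [-0.038, -0.045, 0], "turn": [0, 0, 0]},
    {"xyz": [-0.038, -0.045, 0], "turn": [0, 0, 0]},
    {"xyz": [-0.038, -0.045, 0], "turn": [0, 0, 0]},
    {"xyz": [-0.038, -0.045, 0], "turn": [0, 0, 0]},
    {"xyz": [-0.038, -0.045, 0], "turn": [0, 0, 0]},
    {"xyz": [-0.038, -0.045, 0], "turn": [0, 0, 0]},
    {"xyz": [-0.038, -0.045, 0], "turn": [0, 0, 0]},
    {"xyz": [-0.038, -0.045, 0], "turn": [0, 0, 0]},
    {"xyz": [-0.038, -0.045, 0], "turn": [0, 0, 0]},
    {"xyz": [-0.038, -0.045, 0], "turn": [0, 0, 0]},
    {"xyz": [-0.038, -0.045, 0], "turn": [0, 0, 0]},
    {"xyz": [-0.038, -0.045, 0], "turn": [0, 0, 0]},
    {"xyz": [-0.038, -0.045, 0], "turn": [0, 0, 0]},
    {"xyz": [-0.038, -0.045, 0], "turn": [0, 0, 0]},
  ],
  claw=1,
)

```text
time_s: 2.4
ee_pos: [481.3, 342.7, 245.4]
eef_rot: [-0.292, 3.128, 0.0]
ft_force: [-0.6, 0.9, -0.6]
grip_width: 85.3
grasp_force: 0.0
```

apply_moves(
  steps=[
    {"xyz": [-0.038, -0.045, 0], "turn": [0, 0, 0]},
    {"xyz": [-0.038, -0.045, 0], "turn": [0, 0, 0]},
    {"xyz": [-0.038, -0.045, 0], "turn": [0, 0, 0]},
    {"xyz": [-0.038, -0.045, 0], "turn": [0, 0, 0]},
    {"xyz": [-0.038, -0.045, 0], "turn": [0, 0, 0]},
    {"xyz": [-0.038, -0.045, 0], "turn": [0, 0, 0]},
    {"xyz": [-0.038, -0.045, 0], "turn": [0, 0, 0]},
    {"xyz": [-0.038, -0.045, 0], "turn": [0, 0, 0]},
    {"xyz": [-0.038, -0.045, 0], "turn": [0, 0, 0]},
    {"xyz": [-0.038, -0.045, 0], "turn": [0, 0, 0]},
    {"xyz": [0, 0, 0], "turn": [0, 0, 0]},
  ],
)

```text
time_s: 3.32
ee_pos: [712.1, 153.9, 244.7]
eef_rot: [-0.287, 3.127, -0.002]
ft_force: [0.4, -0.0, -0.2]
grip_width: 85.5
grasp_force: 0.0
```

```bash
cat >> h.py <<'E'
def to(x,y,z):
    s=manip.sense();d=rot(s["eef_rot"]).T@(np.array([x,y,z])-s["ee_pos"])
    T=rot(s["eef_rot"]);print("pos",np.round(s["ee_pos"],1),"tooly deg",np.degrees(np.arctan2(T[1,1],T[0,1])).round(1),"F",np.round(s["ft_force"],1),"t",s["time_s"],"d mm",d.round(1),"units",(d/500).round(4))
E
python3 - <<'E'
from h import *
to(709.5,157,105)
t=manip.capture("top");hsv=cv2.cvtColor(t["img"],cv2.COLOR_RGB2HSV);m=cv2.inRange(hsv,(15,150,120),(35,255,255))
n,l,st,c=cv2.connectedComponentsWithStats(m);k=1+st[1:,4].argmax();print(st[k]);ys,xs=np.nonzero(l==k);P=np.array([ray(t,u,v,0)[:2] for u,v in zip(xs,ys)],np.float32);print(cv2.minAreaRect(P))
save(t,"top2.png")
E
```

```text
pos [712.1 153.9 244.7] tooly deg 100.5 F [ 0.4 -0.  -0.2] t 3.3167 d mm [  2.1   3.6 139.7] units [0.0043 0.0073 0.2794]
[ 244  168  160   20 2805]
((710.4437255859375, -100.85307312011719), (446.7118225097656, 52.132896423339844), 89.45701599121094)
```

View pics/top2.png

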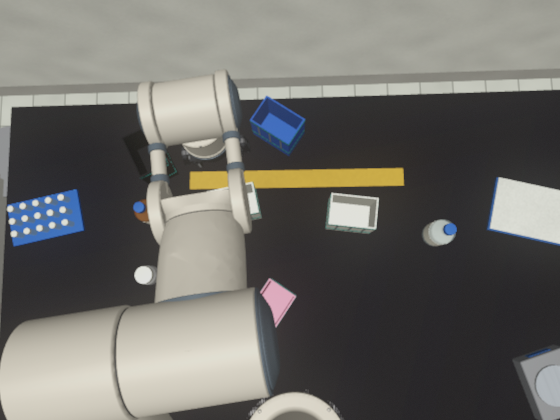

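The arm hides L in the top view. The TCP is where I planned, just beyond L's far wall. I'll go down to z 105 and push towards the robot.

apply_moves(
  steps=[
    {"xyz": [0.001, 0.001, 0.047], "turn": [0, 0, 0]},
    {"xyz": [0.001, 0.001, 0.047], "turn": [0, 0, 0]},
    {"xyz": [0.001, 0.001, 0.047], "turn": [0, 0, 0]},
    {"xyz": [0.001, 0.001, 0.047], "turn": [0, 0, 0]},
    {"xyz": [0, 0.001, 0.047], "turn": [0, 0, 0]},
    {"xyz": [0, 0.001, 0.047], "turn": [0, 0, 0]},
    {"xyz": [0, 0, 0], "turn": [0, 0, 0]},
    {"xyz": [0.015, 0, 0], "turn": [0, 0, 0]},
    {"xyz": [0.015, 0, 0], "turn": [0, 0, 0]},
    {"xyz": [0.015, 0, 0], "turn": [0, 0, 0]},
    {"xyz": [0.015, 0, 0], "turn": [0, 0, 0]},
    {"xyz": [0.015, 0, 0], "turn": [0, 0, 0]},
    {"xyz": [0.015, 0, 0], "turn": [0, 0, 0]},
    {"xyz": [0.015, 0, 0], "turn": [0, 0, 0]},
    {"xyz": [0.015, 0, 0], "turn": [0, 0, 0]},
    {"xyz": [0.015, 0, 0], "turn": [0, 0, 0]},
    {"xyz": [0.015, 0, 0], "turn": [0, 0, 0]},
  ],
)

```text
time_s: 4.78
ee_pos: [631.7, 146.4, 104.3]
eef_rot: [0.292, -3.128, 0.0]
ft_force: [0.9, 0.2, 2.1]
grip_width: 85.2
grasp_force: 0.9
```

Run:
```python
from h import *
to(709.5,157,105)
s=manip.capture("scene");cv2.imwrite("pics/s2.png",cv2.resize(s["img"][60:320,160:460],(780,676))[:600,:,::-1])
```

```text
pos [631.7 146.4 104.3] tooly deg 100.7 F [0.9 0.2 2.1] t 4.7833 d mm [-78.5  -4.   -0.7] units [-0.1569 -0.0079 -0.0013]
```

View pics/s2.png

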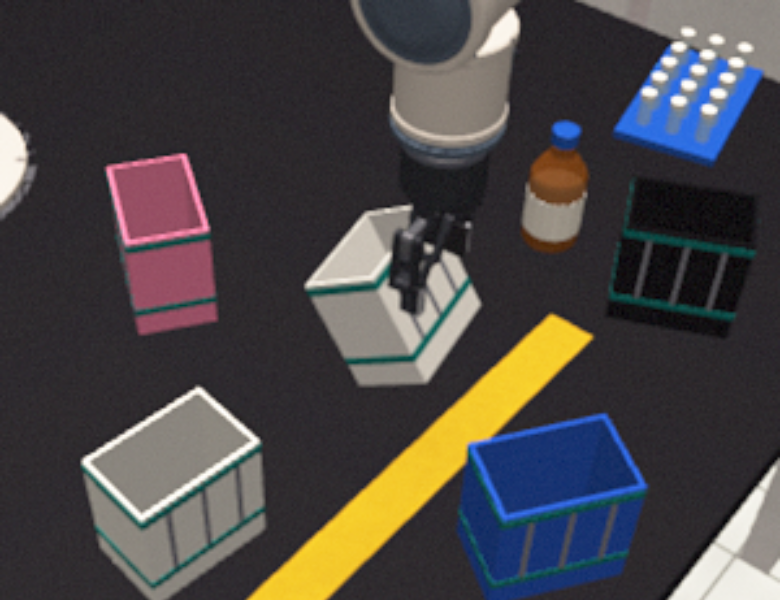

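L (around pixel 395,300) is tipping well, at about 25-30 degrees with light force. I'll keep pushing.

apply_moves(
  steps=[
    {"xyz": [0.014, 0, 0], "turn": [0, 0, 0]},
    {"xyz": [0.014, 0, 0], "turn": [0, 0, 0]},
    {"xyz": [0.014, 0, 0], "turn": [0, 0, 0]},
    {"xyz": [0.014, 0, 0], "turn": [0, 0, 0]},
    {"xyz": [0.014, 0, 0], "turn": [0, 0, 0]},
    {"xyz": [0, 0, 0], "turn": [0, 0, 0]},
    {"xyz": [0, 0, 0], "turn": [0, 0, 0]},
    {"xyz": [0, 0, 0], "turn": [0, 0, 0]},
    {"xyz": [0, 0, 0], "turn": [0, 0, 0]},
  ],
)

```text
time_s: 5.58
ee_pos: [598.5, 140.1, 104.3]
eef_rot: [-0.292, 3.128, 0.0]
ft_force: [0.4, -0.2, -0.4]
grip_width: 85.5
grasp_force: 0.0
```

Run:
```python
from h import *
to(709.5,157,105)
s=manip.capture("scene");cv2.imwrite("pics/s3.png",cv2.resize(s["img"][60:320,160:460],(600,520))[:,:,::-1])
```

```text
pos [598.5 140.1 104.3] tooly deg 100.7 F [ 0.4 -0.2 -0.4] t 5.5833 d mm [-112.2   -4.    -0.6] units [-0.2245 -0.0079 -0.0013]
```

View pics/s3.png

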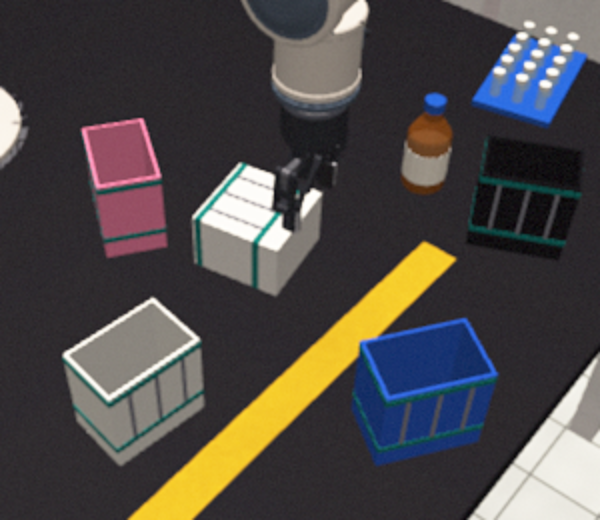

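L lies on its side and its underside (300,245) is plain white, so the stamp must be on R. Next is R: rise, turn to its yaw and travel behind it.

apply_moves(
  steps=[
    {"xyz": [0, 0, -0.047], "turn": [0, 0, 0]},
    {"xyz": [0, 0, -0.047], "turn": [0, 0, 0]},
    {"xyz": [0, 0, -0.047], "turn": [0, 0, 0]},
    {"xyz": [0, 0, -0.047], "turn": [0, 0, 0.065]},
    {"xyz": [0, 0, -0.047], "turn": [0, 0, 0.065]},
    {"xyz": [0, 0, -0.047], "turn": [0, 0, 0.065]},
    {"xyz": [-0.0193, -0.0504, 0], "turn": [0, 0, 0]},
    {"xyz": [-0.0193, -0.0504, 0], "turn": [0, 0, 0]},
    {"xyz": [-0.0193, -0.0504, 0], "turn": [0, 0, 0]},
    {"xyz": [-0.0193, -0.0504, 0], "turn": [0, 0, 0]},
    {"xyz": [-0.0193, -0.0504, 0], "turn": [0, 0, 0]},
    {"xyz": [-0.0193, -0.0504, 0], "turn": [0, 0, 0]},
    {"xyz": [-0.0193, -0.0504, 0], "turn": [0, 0, 0]},
    {"xyz": [-0.0193, -0.0504, 0], "turn": [0, 0, 0]},
    {"xyz": [-0.0193, -0.0504, 0], "turn": [0, 0, 0]},
    {"xyz": [-0.0193, -0.0504, 0], "turn": [0, 0, 0]},
    {"xyz": [-0.0193, -0.0504, 0], "turn": [0, 0, 0]},
    {"xyz": [-0.0193, -0.0504, 0], "turn": [0, 0, 0]},
    {"xyz": [0, 0, 0], "turn": [0, 0, 0]},
  ],
)

```text
time_s: 7.22
ee_pos: [677.6, -178.8, 244.8]
eef_rot: [0.193, 3.135, -0.002]
ft_force: [-0.0, -0.6, 0.4]
grip_width: 85.2
grasp_force: 0.0
```

Run:
```python
from h import *
to(677.4,-173.6,105)
```

```text
pos [ 677.6 -178.8  244.8] tooly deg 82.9 F [-0.  -0.6  0.4] t 7.2167 d mm [  0.9   5.4 139.8] units [0.0019 0.0107 0.2797]
```

apply_moves(
  steps=[
    {"xyz": [0, 0.002, 0.047], "turn": [0, 0, 0]},
    {"xyz": [0, 0.002, 0.047], "turn": [0, 0, 0]},
    {"xyz": [0, 0.002, 0.047], "turn": [0, 0, 0]},
    {"xyz": [0, 0.002, 0.047], "turn": [0, 0, 0]},
    {"xyz": [0, 0.002, 0.047], "turn": [0, 0, 0]},
    {"xyz": [0, 0, 0.046], "turn": [0, 0, 0]},
    {"xyz": [0, 0, 0], "turn": [0, 0, 0]},
    {"xyz": [0.015, 0, 0], "turn": [0, 0, 0]},
    {"xyz": [0.015, 0, 0], "turn": [0, 0, 0]},
    {"xyz": [0.015, 0, 0], "turn": [0, 0, 0]},
    {"xyz": [0.015, 0, 0], "turn": [0, 0, 0]},
    {"xyz": [0.015, 0, 0], "turn": [0, 0, 0]},
    {"xyz": [0.015, 0, 0], "turn": [0, 0, 0]},
    {"xyz": [0.015, 0, 0], "turn": [0, 0, 0]},
    {"xyz": [0.015, 0, 0], "turn": [0, 0, 0]},
    {"xyz": [0.015, 0, 0], "turn": [0, 0, 0]},
    {"xyz": [0.015, 0, 0], "turn": [0, 0, 0]},
  ],
)

```text
time_s: 8.63
ee_pos: [602.1, -160.0, 104.8]
eef_rot: [-0.188, -3.136, 0.0]
ft_force: [1.6, -0.7, 1.5]
grip_width: 85.4
grasp_force: 0.9
```

apply_moves(
  steps=[
    {"xyz": [0.014, 0, 0], "turn": [0, 0, 0]},
    {"xyz": [0.014, 0, 0], "turn": [0, 0, 0]},
    {"xyz": [0.014, 0, 0], "turn": [0, 0, 0]},
    {"xyz": [0.014, 0, 0], "turn": [0, 0, 0]},
    {"xyz": [0.014, 0, 0], "turn": [0, 0, 0]},
    {"xyz": [0, 0, 0], "turn": [0, 0, 0]},
    {"xyz": [0, 0, 0], "turn": [0, 0, 0]},
    {"xyz": [0, 0, 0], "turn": [0, 0, 0]},
    {"xyz": [0, 0, 0], "turn": [0, 0, 0]},
    {"xyz": [0, 0, -0.047], "turn": [0, 0, 0]},
    {"xyz": [0, 0, -0.047], "turn": [0, 0, 0]},
    {"xyz": [0, 0, -0.047], "turn": [0, 0, 0]},
  ],
)

```text
time_s: 9.63
ee_pos: [568.2, -155.8, 175.9]
eef_rot: [-0.188, -3.135, -0.0]
ft_force: [0.1, -0.0, 0.6]
grip_width: 85.3
grasp_force: 0.0
```

Run:
```python
from h import *
s=manip.capture("scene");t=manip.capture("top")
for p in(s,t):
    for d in manip.outline_of("crate_a",p): print(round(d["confidence"],2),np.round(d["box"]))
    for d in manip.outline_of("stamp",p): print("st",round(d["confidence"],2),np.round(d["box"]))
to(0,0,0)
cv2.imwrite("pics/s4.png",np.vstack([s["img"][90:370],t["img"][90:410]])[:,:,::-1])
```

```text
0.91 [391. 126. 452. 187.]
0.89 [255. 142. 320. 206.]
0.76 [224. 128. 241. 187.]
0.6 [335. 216. 406. 294.]
0.59 [161. 193. 238. 268.]
st 0.57 [164. 192. 239. 271.]
0.81 [250. 278. 298. 315.]
0.75 [251. 100. 308. 156.]
0.72 [120. 128. 180. 186.]
0.59 [219. 216. 268. 268.]
st 0.58 [330. 230. 372. 268.]
pos [ 567.9 -155.7  174.4] tooly deg 83.1 F [-0.8 -0.2 -0.2] t 9.9333 d mm [582.2  86.6 175.2] units [1.1644 0.1733 0.3503]
```

View pics/s4.png

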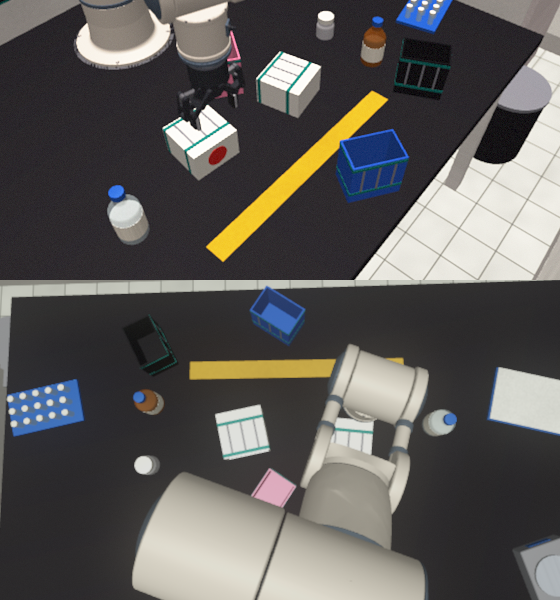

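The red stamp shows on R's underside at scene (218,245) and both crates lie as wanted. I'll move behind R's mouth and then measure R and the tape.

apply_moves(
  steps=[
    {"xyz": [0.043, 0, 0], "turn": [0, 0, 0]},
    {"xyz": [0.043, 0, 0], "turn": [0, 0, 0]},
    {"xyz": [0.043, 0, 0], "turn": [0, 0, 0]},
    {"xyz": [0.043, 0, 0], "turn": [0, 0, 0]},
    {"xyz": [0.043, 0, 0], "turn": [0, 0, 0]},
    {"xyz": [0.043, 0, 0], "turn": [0, 0, 0]},
    {"xyz": [0.043, 0, 0], "turn": [0, 0, 0]},
    {"xyz": [0.043, 0, 0], "turn": [0, 0, 0]},
    {"xyz": [0, 0, 0], "turn": [0, 0, 0]},
  ],
)

```text
time_s: 10.68
ee_pos: [393.2, -133.9, 174.3]
eef_rot: [-0.189, -3.131, -0.003]
ft_force: [-0.2, 0.4, -1.6]
grip_width: 85.6
grasp_force: 0.0
```

```bash
cat >> h.py <<'E'
def stamp(p):
    h=cv2.cvtColor(p["img"],cv2.COLOR_RGB2HSV);m=cv2.inRange(h,(0,150,80),(6,255,255))|cv2.inRange(h,(176,150,80),(180,255,255))
    n,l,st,c=cv2.connectedComponentsWithStats(m);k=1+st[1:,4].argmax();return ray(p,*c[k],40).round(1),st[k],c[k].round(1)
def tape(p):
    m=cv2.inRange(cv2.cvtColor(p["img"],cv2.COLOR_RGB2HSV),(15,150,120),(35,255,255))
    n,l,st,c=cv2.connectedComponentsWithStats(m);k=1+st[1:,4].argmax();ys,xs=np.nonzero(l==k)
    P=np.array([ray(p,u,v,0)[:2] for u,v in zip(xs,ys)],np.float32);return cv2.minAreaRect(P)
E
python3 - <<'E'
from h import *
s=manip.capture("scene");t=manip.capture("top")
print("stamp",stamp(s),"tape",tape(s),tape(t))
rs=region(s,(201,232)) 
if rs is None: rs=region(s,(201,232),"stamp")
rt=region(t,(351,245))
if rt is None: rt=region(t,(351,249),"stamp")
print(rs is not None, rt is not None)
for a in([s,t],[rs,rt]),([s],[rs]): 
    v=fit(*a,(557,-159,-.119),True);print(np.round(v,3))
c=np.cos(v[2]),np.sin(v[2]);to(v[0]-150*c[0],v[1]-150*c[1],50)
E
```

```text
stamp (array([ 557.3, -157.9,   40. ]), array([209, 236,  18,  19, 210], dtype=int32), array([217.1, 245.1])) tape ((711.2728881835938, -20.644134521484375), (604.0167846679688, 52.89411926269531), 89.39258575439453) ((711.3087768554688, -23.05181884765625), (602.2847900390625, 52.243804931640625), 89.39422607421875)
True True
[ 5.55613e+02 -1.57842e+02 -1.21000e-01  3.53000e-01]
[ 5.55639e+02 -1.56871e+02 -1.16000e-01  1.60000e-02]
pos [ 398.2 -135.6  175. ] tooly deg 83.1 F [-0.6  0.9  0.1] t 10.8833 d mm [ -8.9  -2.9 125. ] units [-0.0177 -0.0059  0.2501]
```

Stamp at (557,-157). The tape's middle line is at about x = 709.7 there, so R needs a push of about 154 mm. I'll descend, push most of the way and look again.

apply_moves(
  steps=[
    {"xyz": [0, -0.002, 0.05], "turn": [0, 0, 0]},
    {"xyz": [0, -0.002, 0.05], "turn": [0, 0, 0]},
    {"xyz": [0, -0.002, 0.05], "turn": [0, 0, 0]},
    {"xyz": [0, 0, 0.05], "turn": [0, 0, 0]},
    {"xyz": [0, 0, 0.05], "turn": [0, 0, 0]},
    {"xyz": [0, 0, 0], "turn": [0, 0, 0]},
    {"xyz": [-0.02, 0, 0], "turn": [0, 0, 0]},
    {"xyz": [-0.02, 0, 0], "turn": [0, 0, 0]},
    {"xyz": [-0.02, 0, 0], "turn": [0, 0, 0]},
    {"xyz": [-0.02, 0, 0], "turn": [0, 0, 0]},
    {"xyz": [-0.02, 0, 0], "turn": [0, 0, 0]},
    {"xyz": [-0.02, 0, 0], "turn": [0, 0, 0]},
    {"xyz": [-0.02, 0, 0], "turn": [0, 0, 0]},
    {"xyz": [-0.02, 0, 0], "turn": [0, 0, 0]},
    {"xyz": [-0.02, 0, 0], "turn": [0, 0, 0]},
    {"xyz": [-0.02, 0, 0], "turn": [0, 0, 0]},
    {"xyz": [0, 0, 0], "turn": [0, 0, 0]},
  ],
)

```text
time_s: 12.3
ee_pos: [499.0, -150.9, 50.4]
eef_rot: [0.188, 3.134, -0.001]
ft_force: [-0.9, -0.1, -0.3]
grip_width: 85.2
grasp_force: 0.0
```

Run:
```python
from h import *
s=manip.capture("scene")
print("stamp",stamp(s));to(0,0,0)
```

```text
stamp (array([ 629.1, -166.4,   40. ]), array([229, 255,  18,  19, 206], dtype=int32), array([237.4, 264. ]))
pos [ 497.8 -150.6   50.2] tooly deg 83.1 F [-0.3  0.2 -0.3] t 12.35 d mm [512.3  90.1  49.4] units [1.0246 0.1802 0.0988]
```

It slides straight, with about 81 mm to go.

apply_moves(
  steps=[
    {"xyz": [-0.02, 0, 0], "turn": [0, 0, 0]},
    {"xyz": [-0.02, 0, 0], "turn": [0, 0, 0]},
    {"xyz": [-0.02, 0, 0], "turn": [0, 0, 0]},
    {"xyz": [-0.02, 0, 0], "turn": [0, 0, 0]},
    {"xyz": [-0.02, 0, 0], "turn": [0, 0, 0]},
    {"xyz": [-0.02, 0, 0], "turn": [0, 0, 0]},
    {"xyz": [-0.015, 0, 0], "turn": [0, 0, 0]},
    {"xyz": [-0.012, 0, 0], "turn": [0, 0, 0]},
    {"xyz": [-0.01, 0, 0], "turn": [0, 0, 0]},
    {"xyz": [-0.005, 0, 0], "turn": [0, 0, 0]},
    {"xyz": [0, 0, 0], "turn": [0, 0, 0]},
    {"xyz": [0.02, 0, 0], "turn": [0, 0, 0]},
    {"xyz": [0.04, 0, 0], "turn": [0, 0, 0]},
    {"xyz": [0.04, 0, -0.04], "turn": [0, 0, 0]},
    {"xyz": [0, 0, -0.06], "turn": [0, 0, 0]},
    {"xyz": [0, 0, -0.06], "turn": [0, 0, 0]},
    {"xyz": [0, 0, 0], "turn": [0, 0, 0]},
  ],
)

```text
time_s: 13.77
ee_pos: [528.9, -154.8, 135.2]
eef_rot: [0.188, 3.13, -0.003]
ft_force: [2.1, -0.7, 1.0]
grip_width: 85.7
grasp_force: 0.0
```

Run:
```python
from h import *
s=manip.capture("scene");t=manip.capture("top")
print("stamp",stamp(s));to(0,0,0)
c=stamp(s)[2]
rs=region(s,c-[16,13])
if rs is None: rs=region(s,c-[16,13],"stamp")
if rs is not None: print(np.round(fit([s],[rs],(709,-176,-.119),True),3))
save(s,"s5.png")
```

```text
stamp (array([ 707.3, -175.5,   40. ]), array([253, 277,  18,  19, 190], dtype=int32), array([261.3, 286.1]))
pos [ 527.6 -154.3  131.5] tooly deg 83.1 F [0.6 0.4 0.2] t 13.8667 d mm [542.7  90.  130. ] units [1.0854 0.18   0.26  ]
[ 7.05438e+02 -1.75467e+02 -1.20000e-01  1.20000e-02]
```

View pics/s5.png

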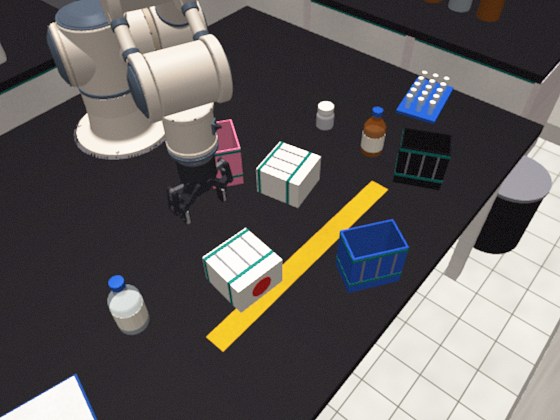

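R's stamped underside (262,287) is over the tape, about 2-4 mm from its middle line and well inside the 28 mm allowed. L lies where it fell, the bystanders are untouched and the gripper is clear.

```bash
python3 -c "
from plant import manip
print(manip.finish_job())"
```

```text
the job is handed in; nothing more can be done
None
```

I tipped both crates towards the robot, left then right, pushed the stamped right one until its underside was about 2–4 mm from the tape's middle line, and handed the job in at about 14 s; no verdict came back.

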